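# Put the hand spectroscopes away in the locked tilt-out bin

## Robot

A 6-joint arm with a two-finger parallel gripper is mounted at the origin on the work surface. World frame = base frame: x ahead of the robot, y to its left, z up, the work surface at z = 0. Lengths are in m, angles in rad, forces in N, time in s.
With the tool pointing down it reaches from about 0.35 to 1 m from the base axis. Payload 7.1 kg.
Tool frame: the origin (TCP) lies at the centre of the arm's flange, where the gripper is bolted on; the fingertips stand 173 mm ahead of it and the grasp point (between the pads) lies 155 mm ahead of it (arm.grasp_offset is the distance from the TCP to the grasp point, in m); z points along the fingers, y is the direction in which the jaws open and shut (so a half turn about z gives the same grasp; the last joint's range is limited). The gripper opens to 85 mm and grips with 20 to 120 N. Pads are 22 mm wide; open, the fingers measure 114 mm over their backs; the gripper's body (76 mm by 85 mm) begins 54 mm behind the grasp point. The pads swing forward as they close: fully open they stand 13 mm farther back than shut.
Start: joints at [1.209, 0.423, 1.63, -0, 1.089, -0.019], TCP at [0.21, 0.589, 0.405] pointing down, gripper open.
Joint ranges: [-3, 3], [-0.9, 2.11], [0.09, 2.58], [-1.31, 4.45], [0.11, 2.69], [-2.54, 2.54]. Speed limits (rad/s): [2.39, 2.39, 3.01, 3.14, 3.14, 3.14].

## Interface

Orientations are given as a unit quaternion [w, x, y, z].
In Python, from workcell import arm, viewer gives the robot as it stands. The module is installed in compiled form; this text tells all that it offers.
- The arm moves only by the tool send_rows, never from a script. Its argument "increments" is one flat list of numbers, 4 for each row, row after row: the shift along the world's x, y, z in units of 50 mm (1.0 is 50 mm), then the turn about the world's z in units of 8 degrees (1.0 is 8 degrees). In form: [tx, ty, tz, roll, tx, ty, tz, roll, ...]. A call has 1 to 8 rows; each row is the pose to reach, as a shift and turn from the pose measured when the call began; what a row does not reach only later rows make up. A row lasts 1/10 s, in which the tool goes at most 50 mm and 8.59 degrees, less where a joint would pass 70% of its speed; a pose out of reach is approached as far as the arm can. A call with a gripper value outside its range is refused whole. "gripper" is the finger opening in mm, from 0 to 85.4, set as the call begins (left out, the last holds). The fingers move at their own pace and stop on an object; "newtons" is the grip in N (left out, the last holds). Time passes only in rows, so rows that repeat a pose let the fingers close. It gives the time, the measured TCP pose, the force and the opening at its end, in the units of the state.
- arm.get_obs(): the state, without advancing time (a new reading comes with each control period).
- viewer.capture(name): name is "scene" or "top" or "wrist"; returns a dict with "image" (420x560x3 uint8, red, green, blue), "depth" (420x560 float32, m along the optical axis (not along the pixel's ray), 0 where there is no reading), "camera_matrix" (3x3 intrinsics, pixels), "R" (3x3) and "t" (3): a world point X has camera coordinates R X + t; the wrist camera has in their place "T_tool_cam" (4x4, takes a point from camera to tool coordinates, whose origin is the TCP and whose axes are the flange's). Camera axes: x right, y down, z forward; pixel columns grow to the right and rows downward; lengths in m; the calibration is good to about 2 mm. A picture is of the moment at which its call begins: read the wrist's pose just before it.
- arm.hand_in(): hands the job in, once; it reports no verdict.
The state is a dict: "time": time; "joint_pos": joint angles; "qd": joint speeds; "joint_efforts": joint torques, N m; "position": TCP position; "eef_rot": TCP orientation; "ft_force": force on the tool from outside, world axes, zero at the start; "wrist_torque": the same for the moment, N m; "opening": finger opening in m.
Only numpy, scipy, OpenCV 4.12 (cv2) and the standard library are available. Lean on these libraries where they do the work, as an engineer would, in place of code of your own. Each camera call takes 0.05 s, during which the arm holds its last target. There are 200 camera calls.

## Task

The flame-test demonstration is over: put every hand spectroscope lying on the desk back into the blue tilt-out bin. Slide the red lock knob fully over to its open stop, tip the bin fully forward by its green lip, lay all the spectroscopes inside while it is tipped out, then push the bin back until it clicks fully shut and slide the lock fully home again to its locked stop. Leave the glassware and other equipment standing where it is.

Things in the scene. Friction and masses are not known exactly. Their poses are not given: they have to be found in the camera images.
- rack: Grey bin housing fixed to the desk. Origin on the desk under the middle of the bin's pivot line; +x away from the robot into the housing, +y left, z up. x -10 to +160 mm, y -200 to +128 mm (from -200 to -122 a solid pillar, 178 mm high, under the lock). Flat top board: top face at z 190 mm, x +25 to +160, whole width. The pivot line runs along y at x 0, z 15 mm
- bin (a joint): tilt of the bin, rad: 0 fully shut, 0.75 tipped fully forward against its stop (lip moved towards the robot, -x, and down). A stiff hinge (friction 0.25 N m) holds it where it is left; a spring ball catch near 0.07 rad takes about 4 N at the lip to pass in either direction (the click). The lock blocks it when not slid open
- bin_lip (a point): middle of the top edge of the green pull lip, an upright plate 90 mm wide (y), 8 mm thick (x), in the plane of the bin's front panel, standing 35 mm above the top board when shut. In the bin's own frame this point is 210 mm above, 4 mm in front and 45 mm to the -y side of the middle of the pivot line. Site axes tilt with the bin
- bin_floor (a point): middle of the blue bin's inner floor, 68 mm behind and 6 mm above the pivot line in the bin's own frame. Site axes tilt with the bin: x front to back, y along its width, z up along its front panel. Inside: x -68 to +67 mm, y -105 to +105; front panel 154 mm high plus the lip, sides 69 mm high (124 in the front 60 mm), back wall 59 mm high
- lock (a joint): travel of the sliding lock in m along the rack's -y direction: 0 locked stop (its steel hook lies in front of the lip), 0.045 open stop (hook clear of the lip). Friction 2 N, stays where it is left
- lock_knob (a point): middle of the top of the red lock knob, a 24 x 24 mm block 40 mm high on the top board at rack x 50 mm, y -130 (locked) to -175 (open). A steel arm 10 mm high runs from its foot towards the robot to a hook that reaches 60 mm from the knob's middle in +y: locked it lies in front of the lip, open it is clear of the bin's mouth
- scope0: hand spectroscope, black box 80 x 36 x 30 mm (x, y, z) with an orange band round one end and an eyepiece 20 mm in diameter standing out 8 mm at its +x end, 56 to 112 g, lying on the desk; origin at the middle of the box's underside. 3 or 4 of the four are present
- scope1: hand spectroscope, grey box 80 x 36 x 30 mm (x, y, z) with an orange band round one end and an eyepiece 20 mm in diameter standing out 8 mm at its +x end, 56 to 112 g, lying on the desk; origin at the middle of the box's underside. 3 or 4 of the four are present
- scope2: hand spectroscope, black box 80 x 36 x 30 mm (x, y, z) with an orange band round one end and an eyepiece 20 mm in diameter standing out 8 mm at its +x end, 56 to 112 g, lying on the desk; origin at the middle of the box's underside. 3 or 4 of the four are present
- scope3: hand spectroscope, grey box 80 x 36 x 30 mm (x, y, z) with an orange band round one end and an eyepiece 20 mm in diameter standing out 8 mm at its +x end, 56 to 112 g, lying on the desk; origin at the middle of the box's underside. 3 or 4 of the four are present
- amber_bottle: amber bottle, 48 mm in diameter, 100 mm high; a bystander, to be left alone; origin at the centre of its underside
- beaker: glass beaker, 60 mm in diameter, 75 mm high; a bystander, to be left alone; origin at the centre of its underside
- dish: white evaporating dish, 80 mm in diameter, 28 mm high; a bystander, to be left alone; origin at the centre of its underside
- cork_block: cork block, 90 x 60 x 18 mm; a bystander, to be left alone; origin at the centre of its underside
Things that resemble listed ones, but are neither listed nor needed, are in the scene too. Leave any yellow look-alike of the scope3 alone.

How it is judged:
By the outcome, as a careful person would: the job done as asked, in the order asked, and still so for the second after the job is handed in, with the robot touching nothing.
Of scope0, scope1, scope2, scope3 only 3 to 4 are there at a start; the rules pass over those that are not, and their reading is None.
At some moment in a run one of scope0, scope1, scope2, scope3 may be knocked a few centimetres aside while the robot is not near it.
Once in a run the grip may slacken for a moment while it holds something.
It also fails if it takes over 210 s, if anything falls off the work surface, if the arm or the gripper's body presses on something with over 40 N, if the wrist force passes 120 N, or if a joint passes its speed limit or range.

## Working session

There is one attempt and no reset: what is moved stays moved. The work goes in short steps, Python scripts to look and compute and a tool call to move; the robot and the scene stay as the last step left them, time stands still between calls to the robot, and variables do not carry over. Pictures are saved under pics/ and viewed, about 12 in all and at most 16, crops included, and the job is handed in when it is done.

Besides the shell and the picture viewer there is one more tool, called after "Call:" as name(argument=value, ...) on one line, values as JSON. send_rows: Moves the arm, as the interface text tells. Its arguments: {"type":"object","properties":{"increments":{"type":"array","items":{"type":"number"}},"gripper":{"type":"number"},"newtons":{"type":"number"}},"required":["increments"]}

```bash
mkdir -p pics
cat > h.py <<'E'
import numpy as np, cv2
from workcell import arm, viewer
from scipy.spatial.transform import Rotation as Rn
def cap(n):
    o=arm.get_obs(); c=viewer.capture(n)
    if 'R' not in c:
        w,x,y,z=o['eef_rot']; T=np.eye(4);T[:3,:3]=Rn.from_quat([x,y,z,w]).as_matrix();T[:3,3]=o['position']
        M=np.linalg.inv(T@c['T_tool_cam']); c['R']=M[:3,:3];c['t']=M[:3,3]
    return c
def save(c,n): cv2.imwrite('pics/'+n+'.png',cv2.cvtColor(c['image'],cv2.COLOR_RGB2BGR))
def cloud(c):
    d=c['depth'];K=c['camera_matrix'];v,u=np.indices(d.shape)
    P=np.stack([(u-K[0,2])/K[0,0]*d,(v-K[1,2])/K[1,1]*d,d],-1)
    W=(P-c['t'])@c['R']; W[d==0]=np.nan
    return W
def ray(c,u,v,z):
    K=c['camera_matrix'];r=np.array([(u-K[0,2])/K[0,0],(v-K[1,2])/K[1,1],1])@c['R'];o=-c['t']@c['R']
    return o+r*(z-o[2])/r[2]
def hsv(c): return cv2.cvtColor(c['image'],cv2.COLOR_RGB2HSV)
E
python3 - <<'E'
from h import *
for n in('top','scene'):
    c=cap(n);save(c,n+'0');np.savez('/tmp/'+n,**c)
    print(n,-c['t']@c['R'],c['camera_matrix'][0])
print(arm.get_obs())
E
```

```text
top [ 0.4161419  -0.01460941  1.22766191] [406.02081106   0.         276.56766967]
scene [0.69898074 0.67023963 1.43233002] [540.84973621   0.         283.95529128]
{'time': 0.1, 'joint_pos': array([ 1.20896737e+00,  4.23751163e-01,  1.63061765e+00,  2.35245453e-05,
        1.08858678e+00, -1.89840989e-02]), 'qd': array([-0.00118437, -0.00162999, -0.00223643,  0.00094519, -0.00071614,
       -0.0008734 ]), 'joint_efforts': array([ 9.15735029e-06, -5.58425045e+01, -2.82445157e+01, -8.11821155e-05,
        3.02610541e-03,  6.55832189e-07]), 'position': array([0.20997825, 0.58840011, 0.40402994]), 'eef_rot': array([-1.39202663e-04,  1.70589442e-01,  9.85341960e-01, -6.67181924e-04]), 'ft_force': array([-0.38077619, -0.04435627, -0.67857001]), 'wrist_torque': array([-0.00579132,  0.01802092,  0.00434144]), 'opening': 0.08531763407757827}
```

View pics/top0.png

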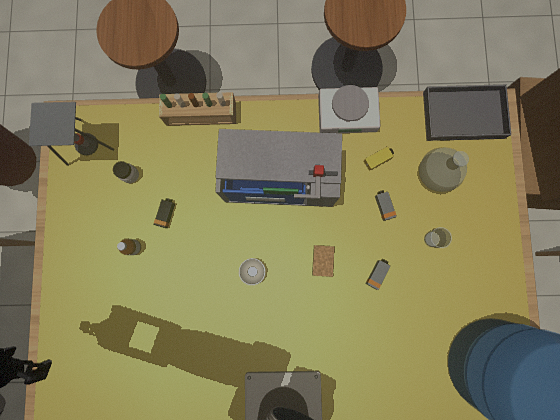

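View pics/scene0.png

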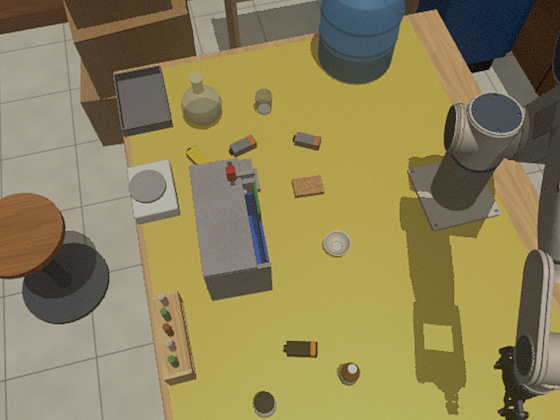

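The top view shows three scopes: black at (164,213), grey at (386,206) and (378,273). The yellow look-alike is at (379,157). The rack is centred at about (280,165), with the red knob at (319,170) and the green lip at (280,190).

Run:
```python
from h import *
c=dict(np.load('/tmp/top.npz'));W=cloud(c);H=hsv(c)
m=((W[...,2]>.018)&(W[...,2]<.045)).astype(np.uint8)
n,l,s,ce=cv2.connectedComponentsWithStats(m)
for (u,v) in((164,213),(386,206),(378,273),(379,157),(323,260),(253,272)):
    k=l[v-4:v+5,u-4:u+5];k=np.bincount(k[k>0]).argmax(); P=W[l==k]
    r=cv2.minAreaRect((P[:,:2]*1000).astype(np.float32));
    o=(l==k)&(H[...,0]>5)&(H[...,0]<18)&(H[...,1]>170)&(H[...,2]>90)
    print((u,v),P.mean(0).round(3),np.median(P[:,2]).round(3),np.array(r[0]).round(),np.array(r[1]).round(),round(r[2],1),'band',W[o].mean(0).round(3),o.sum())
for n,cc in(('top',c),('scene',dict(np.load('/tmp/scene.npz')))):
    W=cloud(cc);H=hsv(cc)
    for nm,mm in(('red',((H[...,0]<4)|(H[...,0]>176))&(H[...,1]>180)&(H[...,2]>90)&(W[...,2]>.2)),('green',(H[...,0]>45)&(H[...,0]<80)&(H[...,1]>120)&(W[...,2]>.15))):
        P=W[mm];print(n,nm,len(P),P.mean(0).round(3),P.min(0).round(3),P.max(0).round(3))
        if nm=='green': 
            T=P[P[:,2]>np.nanmax(P[:,2])-.008]; print('  top edge',T.mean(0),T[T[:,1].argmin()],T[T[:,1].argmax()])
    mm=(abs(W[...,2]-.19)<.006)&(W[...,0]>.3);P=W[mm].astype(np.float32);r=cv2.minAreaRect(P[:,:2]*1000);print(n,'board',r,cv2.boxPoints(r).round(0).tolist())
```

```text
(164, 213) [0.575 0.346 0.03 ] 0.031 [577. 347.] [38. 88.] 73.3 band [nan nan nan] 0
(386, 206) [ 0.583 -0.316  0.03 ] 0.03 [ 586. -316.] [88. 38.] 16.2 band [ 0.555 -0.327  0.031] 32
(378, 273) [ 0.381 -0.283  0.03 ] 0.03 [ 383. -286.] [37. 89.] 60.3 band [ 0.353 -0.27   0.031] 11
(379, 157) [ 0.728 -0.304  0.03 ] 0.03 [ 731. -307.] [36. 90.] 27.6 band [nan nan nan] 0
(323, 260) [ 0.423 -0.125  0.02 ] 0.02 [ 424. -126.] [60. 90.] 85.1 band [nan nan nan] 0<stdin>:9: RuntimeWarning: Mean of empty slice.
  ret = um.true_divide(
Traceback (most recent call last):
ValueError: attempt to get argmax of an empty sequence
```

Run:
```python
from h import *
for n in('top','scene'):
    cc=dict(np.load(f'/tmp/{n}.npz'))
    W=cloud(cc);H=hsv(cc)
    for nm,mm in(('red',((H[...,0]<4)|(H[...,0]>176))&(H[...,1]>180)&(H[...,2]>90)&(W[...,2]>.2)&(W[...,2]<.26)),('green',(H[...,0]>45)&(H[...,0]<80)&(H[...,1]>120)&(W[...,2]>.15)&(W[...,2]<.25)&(abs(W[...,1])<.25))):
        P=W[mm];print(n,nm,len(P),P.mean(0).round(3),P.min(0).round(3),P.max(0).round(3))
        if nm=='green' and len(P): 
            T=P[P[:,2]>P[:,2].max()-.008]; print('  top edge',T.mean(0),T[T[:,1].argmin()],T[T[:,1].argmax()])
    mm=(abs(W[...,2]-.19)<.006)&(W[...,0]>.3)&(abs(W[...,1])<.3);P=W[mm].astype(np.float32);r=cv2.minAreaRect(P[:,:2]*1000);print(n,'board',r,cv2.boxPoints(r).round(0).tolist())
```

```text
top red 7 [ 0.656 -0.105  0.233] [ 0.652 -0.115  0.231] [ 0.658 -0.095  0.236]
top green 2 [ 0.603 -0.022  0.224] [ 0.602 -0.033  0.223] [ 0.604 -0.011  0.226]
  top edge [ 0.60300564 -0.02203063  0.22431684] [ 0.60178636 -0.03330197  0.22258177] [ 0.60422492 -0.01075929  0.2260519 ]
top board ((677.56982421875, -2.0988616943359375), (328.2441101074219, 179.60752868652344), 86.15318298339844) [[577.0, -160.0], [756.0, -172.0], [778.0, 156.0], [599.0, 168.0]]
scene red 16 [ 0.647 -0.103  0.231] [ 0.638 -0.114  0.228] [ 0.656 -0.096  0.235]
scene green 55 [ 0.6   -0.007  0.224] [ 0.595 -0.048  0.206] [0.604 0.039 0.231]
  top edge [ 0.59992512 -0.00704574  0.2261931 ] [ 0.59573495 -0.04836801  0.22533795] [0.60276742 0.03689519 0.22375527]
scene board ((676.6451416015625, -3.317291259765625), (332.7625427246094, 177.12277221679688), 86.1640625) [[577.0, -163.0], [754.0, -175.0], [776.0, 157.0], [599.0, 169.0]]
```

Call:
send_rows(increments=[8.8, -13.8, 0.9, 2, 8.8, -13.8, 0.9, 2, 8.8, -13.8, 0.9, 2, 8.8, -13.8, 0.9, 2, 8.8, -13.8, 0.9, 2, 8.8, -13.8, 0.9, 2, 8.8, -13.8, 0.9, 2, 8.8, -13.8, 0.9, 2], gripper=85, newtons=40)

```text
time: 0.9
position: [0.4253, 0.2499, 0.4263]
eef_rot: [-0.0, 0.032, 0.999, -0.001]
ft_force: [0.4, 1.2, -0.1]
opening: 0.0854
```

Call:
send_rows(increments=[4.5, -7, 0.5, 0, 4.5, -7, 0.5, 0, 4.5, -7, 0.5, 0, 4.5, -7, 0.5, 0, 4.5, -7, 0.5, 0, 4.5, -7, 0.5, 0, 4.5, -7, 0.5, 0, 4.5, -7, 0.5, 0])

```text
time: 1.7
position: [0.6409, -0.0864, 0.45]
eef_rot: [-0.0, 0.032, 0.999, -0.001]
ft_force: [0.4, 0.5, 0.6]
opening: 0.0849
```

Call:
send_rows(increments=[0, 0, 0, 0, 0, 0, 0, 0, 0, 0, 0, 0])

```text
time: 2.0
position: [0.6403, -0.0858, 0.4493]
eef_rot: [-0.001, 0.032, 0.999, -0.0]
ft_force: [0.4, -0.2, -0.1]
opening: 0.085
```

Run:
```python
from h import *
c=cap('wrist');save(c,'w1');W=cloud(c);H=hsv(c)
m=((H[...,0]<4)|(H[...,0]>176))&(H[...,1]>150)&(abs(W[...,2]-.23)<.006)
P=W[m];print(len(P),P.min(0),P.max(0))
m=(H[...,0]>45)&(H[...,0]<80)&(H[...,1]>100)&(W[...,2]>.215);P=W[m];print(len(P),P.min(0),P.max(0),P.mean(0)) if m.any() else 0
o=arm.get_obs();print(o['position'],o['joint_pos'])
```

```text
1474 [ 0.63564073 -0.11521386  0.22405941] [ 0.66022139 -0.09149351  0.23289356]
4006 [ 0.59405448 -0.15789621  0.21506486] [0.65441477 0.03775998 0.36870916] [ 0.61188908 -0.03989273  0.27115903]
[ 0.6402574  -0.08537271  0.44957752] [-1.50772100e-01  4.09909471e-01  1.54051449e+00 -1.15137425e-03
  1.19312816e+00 -1.65841620e+00]
```

View pics/w1.png

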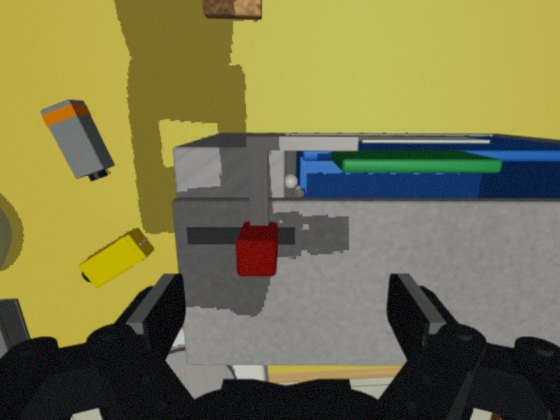

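The wrist view shows the red knob at (257,250), centred on world (0.648, −0.104). The hook lies in front of the green lip at (415,160).

Call:
send_rows(increments=[0.16, -0.36, 0, 0, 0.16, -0.36, -0.8, 0, 0.16, -0.36, -1.5, 0, 0.16, -0.36, -1.5, 0])

```text
time: 2.45
position: [0.6466, -0.1029, 0.3698]
eef_rot: [-0.006, 0.031, 1.0, 0.0]
ft_force: [-0.3, -0.8, -0.9]
opening: 0.0847
```

Call:
send_rows(increments=[0, 0, 0, 0, 0, 0, 0, 0, 0, 0, 0, 0, 0, 0, 0, 0, 0, 0, 0, 0, 0, 0, 0, 0], gripper=15)

```text
time: 3.05
position: [0.647, -0.103, 0.3714]
eef_rot: [-0.004, 0.031, 1.0, -0.0]
ft_force: [-0.7, -0.2, 6.2]
opening: 0.0232
```

Call:
send_rows(increments=[-0.01, -0.2, 0, 0, -0.02, -0.4, 0, 0, -0.04, -0.6, 0, 0, -0.05, -0.72, 0, 0, -0.05, -0.8, 0, 0, -0.05, -0.8, 0, 0])

```text
time: 3.65
position: [0.6445, -0.1414, 0.3714]
eef_rot: [-0.005, 0.031, 0.999, 0.002]
ft_force: [-0.2, 15.6, 2.3]
opening: 0.0237
```

Call:
send_rows(increments=[0, -0.1, 0, 0, 0, -0.1, 0, 0])

```text
time: 3.85
position: [0.6446, -0.1429, 0.3712]
eef_rot: [-0.005, 0.031, 0.999, 0.006]
ft_force: [1.3, 27.2, 4.0]
opening: 0.0234
```

Call:
send_rows(increments=[0, 0, 0, 0, 0, 0, 0, 0, 0, 0, 0, 0], gripper=60)

```text
time: 4.15
position: [0.6447, -0.1436, 0.3713]
eef_rot: [-0.005, 0.031, 0.999, 0.006]
ft_force: [-0.3, -1.0, -0.7]
opening: 0.06
```

Call:
send_rows(increments=[0, 0, 1, 0, 0, 0, 1.6, 0, 0, 0, 1.6, 0])

```text
time: 4.45
position: [0.6458, -0.1448, 0.4569]
eef_rot: [-0.0, 0.032, 0.999, 0.005]
ft_force: [0.4, 0.1, 1.0]
opening: 0.0604
```

Run:
```python
from h import *
c=cap('wrist');W=cloud(c);H=hsv(c)
m=((H[...,0]<4)|(H[...,0]>176))&(H[...,1]>150)&(abs(W[...,2]-.23)<.006)
P=W[m];print(len(P),P.min(0),P.max(0))
m=(H[...,0]>45)&(H[...,0]<80)&(H[...,1]>150)&(abs(W[...,2]-.225)<.006);P=W[m];print(len(P),P.min(0),P.max(0),P.mean(0)) if m.any() else 0
o=arm.get_obs();print(o['position'],o['ft_force'])
```

```text
1365 [ 0.63316858 -0.15143098  0.22423018] [ 0.6566     -0.1272903   0.23295978]
1655 [ 0.59434376 -0.05196011  0.21909086] [0.60622269 0.02017406 0.22633175] [ 0.59992199 -0.01634993  0.22394819]
[ 0.64510956 -0.14458751  0.45414162] [-0.4374741   0.20728582 -1.16530162]
```

Knob moved 36 mm and is against its open stop. Next, the lip.

Call:
send_rows(increments=[-0.36, 1, 0, 0, -0.36, 2, 0, 0, -0.36, 2.76, 0, 0, -0.36, 2.76, 0, 0, -0.36, 2.76, -0.8, 0, -0.36, 2.76, -1.54, 0, -0.36, 2.76, -1.54, 0], gripper=0)

```text
time: 5.2
position: [0.6249, -0.0074, 0.3711]
eef_rot: [-0.008, 0.032, 0.999, 0.005]
ft_force: [-1.3, 0.2, 0.2]
opening: 0.0001
```

Call:
send_rows(increments=[-0.2, 0.01, 0, 0, -0.4, 0.03, 0, 0, -0.6, 0.04, -0.03, 0, -0.8, 0.05, -0.06, 0, -1, 0.07, -0.1, 0, -1.22, 0.08, -0.16, 0, -1.22, 0.08, -0.16, 0])

```text
time: 5.9
position: [0.5621, -0.0033, 0.3628]
eef_rot: [-0.009, 0.032, 0.999, 0.005]
ft_force: [-0.8, -0.5, -0.2]
opening: 0.0
```

Call:
send_rows(increments=[-0.25, 0.02, -0.1, 0, -0.5, 0.04, -0.2, 0, -0.75, 0.06, -0.34, 0, -1, 0.07, -0.48, 0, -1.2, 0.08, -0.6, 0, -1.4, 0.1, -0.72, 0, -1.6, 0.11, -0.84, 0, -1.6, 0.11, -0.84, 0])

```text
time: 6.7
position: [0.4864, 0.0021, 0.3247]
eef_rot: [-0.001, 0.032, 0.999, 0.005]
ft_force: [12.2, -1.4, 18.3]
opening: -0.0
```

Call:
send_rows(increments=[-0.1, 0, 0, 0, -0.1, 0, 0, 0])

```text
time: 6.9
position: [0.4834, 0.002, 0.3266]
eef_rot: [0.004, 0.032, 0.999, 0.005]
ft_force: [7.0, -1.3, 10.6]
opening: -0.0004
```

Call:
send_rows(increments=[0.2, 0, 0.5, 0, 0.2, 0, 1.5, 0, 0.2, 0, 2.5, 0, 0.2, -1, 2.5, 0, 0.2, -2, 2.5, 0, 0.2, -3, 2.5, 0, 0.2, -4, 2.5, 0, 0.2, -5, 2.5, 0], gripper=80)

```text
time: 7.7
position: [0.4926, -0.2496, 0.4511]
eef_rot: [0.003, 0.032, 0.999, 0.005]
ft_force: [0.7, 0.8, 0.4]
opening: 0.08
```

```bash
cat > look.py <<'E'
from h import *
import sys
c=cap('top');W=cloud(c);save(c,sys.argv[1]);H=hsv(c)
m=((W[...,2]>.018)&(W[...,2]<.045)&(W[...,0]<.9)&(abs(W[...,1])<.5)).astype(np.uint8)
n,l,s,ce=cv2.connectedComponentsWithStats(m)
for k in range(1,n):
    if s[k,4]<100: continue
    P=W[l==k];r=cv2.minAreaRect((P[:,:2]*1000).astype(np.float32))
    print(ce[k].round(),s[k,4],P.mean(0).round(3),np.array(r[0]).round(),np.array(r[1]).round(),round(r[2],1))
g=(H[...,0]>45)&(H[...,0]<80)&(H[...,1]>120)&(W[...,2]>.1)&(W[...,2]<.25)&(abs(W[...,1])<.1)
P=W[g];print('green',len(P),P.min(0).round(3),P.max(0).round(3)) if g.any() else print('nogreen')
o=arm.get_obs();print(o['position'],o['time'])
E
python3 look.py top1
```

```text
[431. 124.] 202 [ 0.828 -0.465  0.033] [ 837. -462.] [122.  40.] 18.3
[348. 130.] 176 [ 0.816 -0.214  0.033] [ 816. -218.] [177.   9.] 88.9
[379. 157.] 341 [ 0.729 -0.304  0.03 ] [ 731. -307.] [37. 88.] 28.7
[266. 199.] 1175 [0.609 0.04  0.033] [607.  39.] [211.  57.] 85.9
[383. 200.] 222 [ 0.597 -0.309  0.029] [ 593. -315.] [73. 38.] 15.1
[163. 213.] 364 [0.575 0.346 0.03 ] [577. 347.] [38. 88.] 74.6
[323. 261.] 400 [ 0.423 -0.125  0.02 ] [ 424. -126.] [60. 89.] 84.8
[251. 271.] 252 [0.396 0.086 0.025] [397.  85.] [74. 75.] 88.9
[284. 392.] 124 [ 0.059 -0.002  0.032] [50. -2.] [127.  43.] 86.1
green 14 [ 0.459 -0.042  0.135] [0.493 0.042 0.169]
[ 0.4927459  -0.25548427  0.45127577] 7.75
```

View pics/top1.png

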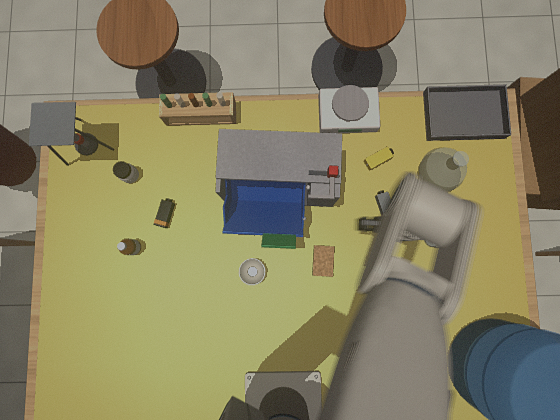

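Bin is tipped fully: the lip's top edge is at x≈0.460, as computed. Moving on to the first grey scope.

Call:
send_rows(increments=[1.6, -1.3, -1, 1, 1.6, -1.3, -2, 2, 1.6, -1.3, -2.6, 2.5, 1.6, -1.3, -2.6, 2.5, 1.6, -1.3, -2.6, 2.5])

```text
time: 8.25
position: [0.5717, -0.3202, 0.316]
eef_rot: [-0.001, -0.141, 0.99, 0.007]
ft_force: [-0.1, 0.1, 0.7]
opening: 0.0799
```

```bash
cat > wl.py <<'E'
from h import *
import sys
c=cap('wrist');W=cloud(c);save(c,sys.argv[1]);o=arm.get_obs();p=o['position']
m=((W[...,2]>.018)&(W[...,2]<.04)&(np.hypot(W[...,0]-p[0],W[...,1]-p[1])<.2)).astype(np.uint8)
n,l,s,ce=cv2.connectedComponentsWithStats(m)
for k in range(1,n):
    if s[k,4]<1500: continue
    P=W[l==k];r=cv2.minAreaRect((P[:,:2]*1000).astype(np.float32))
    print(ce[k].round(),s[k,4],np.array(r[0]).round(),np.array(r[1]).round(),round(r[2],1))
w,x,y,z=o['eef_rot'];Y=Rn.from_quat([x,y,z,w]).as_matrix()[:,1]
print(p,'jaw',np.degrees(np.arctan2(Y[1],Y[0])))
E
python3 wl.py w2
```

```text
[279. 219.] 4749 [ 585. -317.] [89. 36.] 15.3
[249. 367.] 2827 [ 725. -310.] [35. 90.] 21.5
[ 0.57197829 -0.32007464  0.31871778] jaw 106.18837996116606
```

Call:
send_rows(increments=[0.04, 0, -0.9, 0, 0.04, 0, -1.8, 0, 0.04, 0, -2.5, 0, 0.04, 0, -2.8, 0, 0.04, 0, -2.8, 0])

```text
time: 8.8
position: [0.5736, -0.3195, 0.1784]
eef_rot: [-0.0, -0.141, 0.99, 0.006]
ft_force: [-0.7, 0.8, 0.5]
opening: 0.0799
```

Call:
send_rows(increments=[0, 0, 0, 0, 0, 0, 0, 0, 0, 0, 0, 0, 0, 0, 0, 0, 0, 0, 0, 0], gripper=20, newtons=60)

```text
time: 9.3
position: [0.5745, -0.3201, 0.1809]
eef_rot: [0.001, -0.141, 0.99, 0.005]
ft_force: [-0.6, 0.3, 8.7]
opening: 0.0345
```

Call:
send_rows(increments=[0, 0, 1, 0, 0, 0, 2, 0, 0, 0, 3, -1, 0, 0, 4, -2, 0, 0, 5, -2.5, 0, 0, 5, -2.5, 0, 0, 5, -2.5])

```text
time: 10.0
position: [0.5744, -0.32, 0.4336]
eef_rot: [0.004, 0.033, 0.999, 0.004]
ft_force: [0.7, -0.0, -1.4]
opening: 0.035
```

Call:
send_rows(increments=[-0.25, 1, 0.1, 0, -0.25, 2, 0.1, 0, -0.25, 3, 0.1, 0, -0.25, 4, 0.1, 0, -0.25, 5, 0.1, 0, -0.25, 6, 0, 0, -0.25, 6.2, 0, 0, -0.25, 6.2, 0, 0])

```text
time: 10.8
position: [0.5612, -0.0082, 0.4317]
eef_rot: [0.002, 0.031, 1.0, 0.004]
ft_force: [-0.2, -0.3, -1.0]
opening: 0.035
```

Call:
send_rows(increments=[0, 0, -0.6, 0, 0, 0, -1.2, 0, 0, 0, -1.8, 0, 0, 0, -2.3, 0, 0, 0, -2.7, 0, 0, 0, -2.8, 0])

```text
time: 11.4
position: [0.56, -0.0097, 0.2886]
eef_rot: [-0.0, 0.032, 0.999, 0.004]
ft_force: [-0.7, -0.2, -1.5]
opening: 0.0347
```

Call:
send_rows(increments=[0.15, 0, -0.1, 0, 0.32, 0, -0.25, 0, 0.34, 0, -0.42, 0, 0.34, 0, -0.42, 0])

```text
time: 11.8
position: [0.5774, -0.0101, 0.267]
eef_rot: [-0.001, 0.032, 0.999, 0.004]
ft_force: [-0.5, -0.6, -2.0]
opening: 0.0349
```

Call:
send_rows(increments=[0, 0, 0, 0, 0, 0, 0, 0, 0, 0, 0, 0], gripper=50)

```text
time: 12.1
position: [0.5785, -0.0089, 0.268]
eef_rot: [0.001, 0.031, 0.999, 0.004]
ft_force: [1.1, 9.8, -1.3]
opening: 0.0504
```

Call:
send_rows(increments=[-0.15, 0, 0.4, 0, -0.25, 0, 1, 0, -0.3, 0, 2, 0, -0.3, 0, 3, 0, -0.3, 0, 3.4, 0])

```text
time: 12.6
position: [0.5649, -0.009, 0.4449]
eef_rot: [0.006, 0.031, 0.999, 0.004]
ft_force: [0.1, -0.2, 0.5]
opening: 0.0498
```

Call:
send_rows(increments=[-0.6, -0.8, 0, -0.5, -1.2, -1.6, 0, -1, -1.8, -2.5, 0, -1.5, -2.4, -3.3, 0, -2, -3, -4.2, 0, -2.6, -3.6, -5, -0.8, -3.2, -3.88, -5.4, -1.6, -3.24, -3.88, -5.4, -2.5, -3.24], gripper=80)

```text
time: 13.4
position: [0.3714, -0.281, 0.3301]
eef_rot: [0.011, 0.256, 0.967, 0.001]
ft_force: [1.0, -0.2, -1.1]
opening: 0.0804
```

```bash
python3 wl.py w3; python3 look.py top2
```

```text
[283. 206.] 4399 [ 382. -287.] [36. 90.] 60.0
[ 0.36905079 -0.27889187  0.32179534] jaw 60.3408544515058
[431. 124.] 203 [ 0.829 -0.465  0.033] [ 836. -462.] [121.  40.] 19.4
[349. 130.] 186 [ 0.816 -0.216  0.033] [ 817. -218.] [178.  10.] 88.8
[379. 157.] 338 [ 0.729 -0.304  0.03 ] [ 731. -307.] [37. 88.] 27.0
[253. 198.] 740 [0.611 0.078 0.033] [610.  77.] [135.  55.] 86.0
[295. 200.] 215 [ 0.603 -0.048  0.033] [602. -47.] [39. 54.] 87.9
[163. 213.] 369 [0.574 0.346 0.03 ] [577. 346.] [38. 88.] 72.6
[323. 260.] 414 [ 0.424 -0.127  0.02 ] [ 424. -126.] [59. 89.] 85.1
[251. 271.] 247 [0.397 0.086 0.025] [397.  84.] [74. 75.] 88.9
[374. 282.] 138 [ 0.358 -0.269  0.03 ] [ 358. -271.] [39. 30.] 61.4
[285. 392.] 123 [ 0.061 -0.007  0.031] [ 53. -10.] [118.  34.] 77.7
green 13 [ 0.459 -0.042  0.137] [0.489 0.037 0.171]
[ 0.36971481 -0.27801236  0.32451233] 13.5
```

View pics/top2.png

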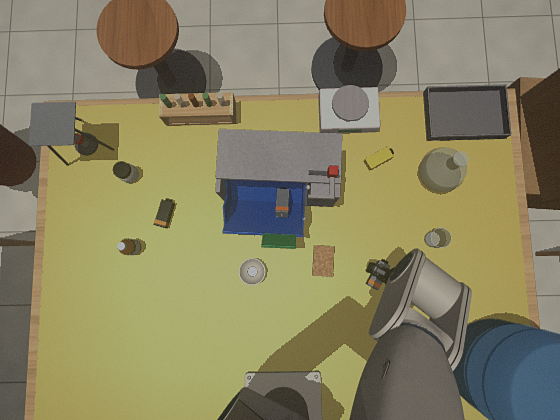

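The first scope sits in the bin at (282,203), and the second is under the gripper as measured.

Call:
send_rows(increments=[0.02, -0.02, -0.9, 0, 0.02, -0.02, -1.8, 0, 0.02, -0.02, -2.5, 0, 0.02, -0.02, -2.9, 0, 0.02, -0.02, -2.9, 0])

```text
time: 14.0
position: [0.372, -0.279, 0.1795]
eef_rot: [0.002, 0.255, 0.967, 0.005]
ft_force: [-0.1, -0.2, 0.5]
opening: 0.0802
```

Call:
send_rows(increments=[0, 0, 0, 0, 0, 0, 0, 0, 0, 0, 0, 0, 0, 0, 0, 0, 0, 0, 0, 0], gripper=20)

```text
time: 14.5
position: [0.3729, -0.2795, 0.1815]
eef_rot: [0.004, 0.256, 0.967, 0.004]
ft_force: [0.7, 2.1, 13.4]
opening: 0.0349
```

Call:
send_rows(increments=[0, 0, 1, 0, 0, 0, 2, 0.5, 0, 0, 3, 1, 0, 0, 4, 2, 0, 0, 5, 3, 0, 0, 5, 3.24, 0, 0, 5, 3.24])

```text
time: 15.2
position: [0.3727, -0.2794, 0.4341]
eef_rot: [0.005, 0.032, 0.999, 0.003]
ft_force: [0.3, -0.1, -1.5]
opening: 0.0348
```

Call:
send_rows(increments=[0.5, 0.85, 0.1, 0, 1, 1.7, 0.1, 0, 1.5, 2.5, 0.1, 0, 2, 3.4, 0.1, 0, 2.5, 4.2, 0.1, 0, 3, 5.1, 0, 0, 3.5, 5.9, 0, 0, 3.85, 6.5, 0, 0])

```text
time: 16.0
position: [0.5657, 0.0483, 0.4326]
eef_rot: [0.004, 0.032, 0.999, 0.003]
ft_force: [-0.7, -0.6, -0.4]
opening: 0.0345
```

Call:
send_rows(increments=[0, 0, -0.3, 0, 0, 0, -0.9, 0, 0, 0, -1.5, 0, 0, 0, -2.2, 0, 0, 0, -2.7, 0, 0, 0, -2.8, 0])

```text
time: 16.6
position: [0.5636, 0.0482, 0.2885]
eef_rot: [-0.0, 0.033, 0.999, 0.003]
ft_force: [-0.6, 0.2, -1.5]
opening: 0.0348
```

Call:
send_rows(increments=[0.15, 0, -0.1, 0, 0.32, 0, -0.25, 0, 0.34, 0, -0.42, 0, 0.34, 0, -0.42, 0])

```text
time: 17.0
position: [0.5808, 0.0481, 0.267]
eef_rot: [-0.0, 0.033, 0.999, 0.003]
ft_force: [0.2, 0.2, -1.8]
opening: 0.035
```

Call:
send_rows(increments=[0, 0, 0, 0, 0, 0, 0, 0, 0, 0, 0, 0], gripper=48)

```text
time: 17.3
position: [0.5809, 0.0481, 0.2676]
eef_rot: [0.0, 0.033, 0.999, 0.003]
ft_force: [-0.5, -0.2, 0.3]
opening: 0.0481
```

Call:
send_rows(increments=[-0.15, 0, 0.4, 0, -0.25, 0, 1, 0, -0.3, 0, 2, 0, -0.3, 0, 3, 0, -0.3, 0, 3.4, 0])

```text
time: 17.8
position: [0.5665, 0.0482, 0.4432]
eef_rot: [0.004, 0.033, 0.999, 0.003]
ft_force: [0.7, -0.6, -0.5]
opening: 0.0478
```

Call:
send_rows(increments=[0, 1, 0, 0, 0, 2, 0, 0, 0, 3, 0, 0, 0, 4, 0, -0.5, -0.06, 5, 0, -1, -0.06, 5.8, -0.6, -1.6, -0.06, 6.06, -1.5, -1.6, -0.06, 6.06, -2.4, -1.6], gripper=80)

```text
time: 18.6
position: [0.5631, 0.354, 0.3231]
eef_rot: [0.006, 0.143, 0.99, 0.004]
ft_force: [-0.2, -0.4, -0.7]
opening: 0.0796
```

```bash
python3 wl.py w4
```

```text
[277. 215.] 4530 [576. 347.] [36. 89.] 73.4
[0.56063059 0.35128551 0.31416797] jaw 73.56398172191082
```

View pics/w4.png

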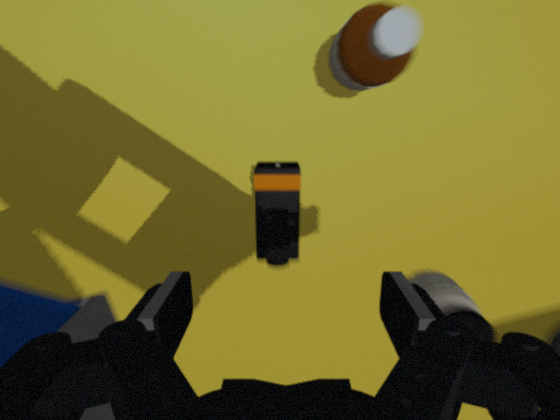

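The black scope is centred at (277,215) between the jaws, with the bottles well clear.

Call:
send_rows(increments=[0.04, 0, -0.9, 0, 0.04, 0, -1.8, 0, 0.04, 0, -2.4, 0, 0.04, 0, -2.7, 0, 0.04, 0, -2.7, 0])

```text
time: 19.15
position: [0.5624, 0.3508, 0.1782]
eef_rot: [-0.001, 0.143, 0.99, -0.001]
ft_force: [0.3, 0.2, 0.1]
opening: 0.08
```

Call:
send_rows(increments=[0, 0, 0, 0, 0, 0, 0, 0, 0, 0, 0, 0, 0, 0, 0, 0, 0, 0, 0, 0], gripper=20)

```text
time: 19.65
position: [0.5632, 0.3513, 0.1804]
eef_rot: [0.001, 0.143, 0.99, -0.0]
ft_force: [-1.1, -0.4, 6.1]
opening: 0.0347
```

Call:
send_rows(increments=[0, 0, 1, 0, 0, 0, 2, 0.5, 0, 0, 3, 1, 0, 0, 4, 1.6, 0, 0, 5, 1.6, 0, 0, 5.1, 1.6, 0, 0, 5.1, 1.6])

```text
time: 20.35
position: [0.5633, 0.3514, 0.4388]
eef_rot: [0.003, 0.032, 0.999, 0.001]
ft_force: [-0.4, 0.3, -1.6]
opening: 0.0349
```

Call:
send_rows(increments=[0.1, -1, 0, 0, 0.1, -2, 0, 0, 0.1, -3, 0, 0, 0.1, -4, 0, 0, 0.1, -4.8, 0, 0, 0.1, -5.1, 0, 0, 0.1, -5.1, 0, 0])

```text
time: 21.05
position: [0.5678, 0.0946, 0.4372]
eef_rot: [0.002, 0.034, 0.999, 0.001]
ft_force: [-0.7, 0.5, -0.6]
opening: 0.0353
```

Call:
send_rows(increments=[0, 0, -0.5, 0, 0, 0, -1.1, 0, 0, 0, -1.7, 0, 0, 0, -2.3, 0, 0, 0, -2.8, 0, 0, 0, -2.9, 0])

```text
time: 21.65
position: [0.5663, 0.0958, 0.2884]
eef_rot: [-0.002, 0.033, 0.999, 0.001]
ft_force: [-0.4, -0.4, -1.3]
opening: 0.0348
```

Call:
send_rows(increments=[0.15, 0, -0.1, 0, 0.32, 0, -0.25, 0, 0.36, 0, -0.42, 0, 0.36, 0, -0.42, 0])

```text
time: 22.05
position: [0.5858, 0.0958, 0.2677]
eef_rot: [-0.0, 0.033, 0.999, 0.001]
ft_force: [1.3, -2.6, 1.1]
opening: 0.0349
```

Call:
send_rows(increments=[0, 0, 0, 0, 0, 0, 0, 0, 0, 0, 0, 0], gripper=47)

```text
time: 22.35
position: [0.5863, 0.0959, 0.2684]
eef_rot: [0.001, 0.033, 0.999, 0.001]
ft_force: [2.5, -0.0, 1.5]
opening: 0.0471
```

Call:
send_rows(increments=[-0.15, 0, 0.4, 0, -0.25, 0, 1, 0, -0.3, 0, 2, 0, -0.5, 0, 3, 0, -1.5, 0.5, 3.4, 0, -2.5, 1, 3.4, 0, -3.2, 1, 3.4, 0, -3.2, 1, 3.4, 0])

```text
time: 23.15
position: [0.4206, 0.1461, 0.4378]
eef_rot: [-0.002, 0.032, 0.999, 0.001]
ft_force: [0.5, 0.1, 0.3]
opening: 0.0466
```

```bash
python3 look.py top3; python3 -c "
from h import *
c=cap('scene');save(c,'s3');a=cv2.imread('pics/s3.png')[140:320,170:330];cv2.imwrite('pics/s3c.png',cv2.resize(a,None,fx=3.2,fy=3.2))"
```

```text
[431. 123.] 199 [ 0.829 -0.465  0.033] [ 836. -462.] [120.  40.] 20.0
[348. 130.] 184 [ 0.816 -0.215  0.033] [ 816. -218.] [178.   8.] 88.8
[379. 157.] 344 [ 0.728 -0.304  0.03 ] [ 731. -307.] [37. 88.] 27.6
[235. 197.] 141 [0.615 0.131 0.033] [614. 130.] [28. 53.] 85.9
[272. 199.] 123 [0.607 0.021 0.033] [605.  20.] [21. 52.] 85.1
[295. 200.] 213 [ 0.602 -0.047  0.033] [601. -47.] [38. 52.] 86.1
[323. 260.] 393 [ 0.424 -0.125  0.02 ] [ 424. -126.] [59. 90.] 87.2
[252. 271.] 248 [0.396 0.085 0.025] [397.  84.] [74. 75.] 88.9
[453. 362.] 215 [ 0.134 -0.479  0.032] [ 122. -483.] [ 31. 166.] 89.6
[283. 393.] 133 [ 0.059 -0.     0.032] [48. -0.] [130.  46.] 88.2
green 15 [ 0.456 -0.042  0.139] [0.495 0.014 0.169]
[0.42332509 0.14618856 0.43849804] 23.2
```

View pics/top3.png

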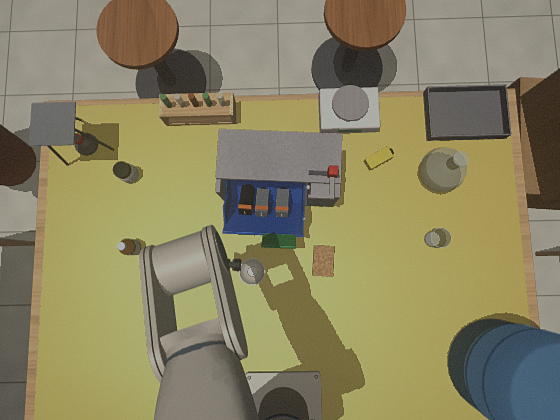

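View pics/s3c.png

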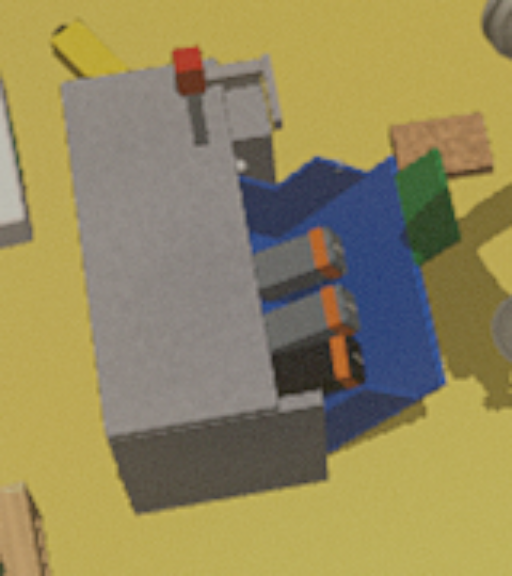

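All three scopes lie in the bin (orange bands at (245,212), (262,212), (283,208)), and the rest of the equipment is undisturbed. Now shutting the bin.

Call:
send_rows(increments=[-0.1, -0.9, 0, 0, -0.1, -1.8, 0, 0, -0.1, -2.8, 0, 0, -0.1, -2.8, -0.6, 0, -0.1, -2.8, -1.4, 0, -0.1, -2.8, -2.2, 0, -0.1, -2.8, -2.4, 0, -0.1, -2.8, -2.4, 0], gripper=0)

```text
time: 24.05
position: [0.4206, 0.0059, 0.3178]
eef_rot: [-0.001, 0.033, 0.999, 0.001]
ft_force: [0.5, -0.1, 0.4]
opening: 0.0
```

Call:
send_rows(increments=[0.3, -0.02, 0, 0, 0.54, -0.03, 0.05, 0, 0.78, -0.05, 0.2, 0, 1.02, -0.07, 0.38, 0, 1.29, -0.09, 0.54, 0, 1.56, -0.1, 0.7, 0, 1.84, -0.12, 0.83, 0, 2.12, -0.14, 0.96, 0])

```text
time: 24.85
position: [0.5279, -0.001, 0.3682]
eef_rot: [0.001, 0.033, 0.999, 0.001]
ft_force: [-0.2, -0.1, -0.9]
opening: 0.0001
```

Call:
send_rows(increments=[0.2, -0.02, 0.1, 0, 0.4, -0.03, 0.14, 0, 0.6, -0.04, 0.17, 0, 0.75, -0.05, 0.2, 0, 0.9, -0.06, 0.22, 0, 1.05, -0.07, 0.23, 0, 1.2, -0.08, 0.24, 0, 1.25, -0.08, 0.24, 0])

```text
time: 25.65
position: [0.5883, -0.0049, 0.3797]
eef_rot: [-0.005, 0.032, 0.999, 0.001]
ft_force: [-26.3, 0.0, 21.4]
opening: 0.0
```

Call:
send_rows(increments=[0.1, 0, 0, 0, 0.1, 0, 0, 0, 0.1, 0, 0, 0])

```text
time: 25.95
position: [0.5902, -0.0049, 0.3793]
eef_rot: [-0.011, 0.032, 0.999, 0.001]
ft_force: [-22.5, -0.7, 17.7]
opening: 0.0
```

Call:
send_rows(increments=[-0.6, 0, 0, 0, -0.8, 0, 0.5, 0, -0.8, 0, 1.2, 0, -0.8, 0, 1.6, 0, 0, -1, 1.6, 0, 0.8, -2, 1.6, 0, 1.1, -2.7, 1.6, 0, 1.1, -2.7, 1.6, 0], gripper=60)

```text
time: 26.75
position: [0.6473, -0.1437, 0.4589]
eef_rot: [-0.01, 0.034, 0.999, 0.001]
ft_force: [0.3, 0.5, -0.0]
opening: 0.0595
```

Run:
```python
from h import *
c=cap('wrist');save(c,'w5');W=cloud(c);H=hsv(c)
m=((H[...,0]<4)|(H[...,0]>176))&(H[...,1]>150)&(abs(W[...,2]-.23)<.006)
P=W[m];print(len(P),P.min(0),P.max(0))
m=(H[...,0]>45)&(H[...,0]<80)&(H[...,1]>150)&(abs(W[...,2]-.225)<.006);P=W[m];print(len(P),P.min(0),P.max(0),P.mean(0)) if m.any() else 0
o=arm.get_obs();print(o['position'],o['ft_force'])
```

```text
1352 [ 0.63328407 -0.15233554  0.22406979] [ 0.65777405 -0.12810767  0.23300266]
1755 [ 0.59415821 -0.05200636  0.2190524 ] [0.60647703 0.02125277 0.22633622] [ 0.5999908  -0.01650936  0.22378785]
[ 0.64722302 -0.14395952  0.45863409] [ 1.35165379 -1.01544891  0.13970745]
```

View pics/w5.png

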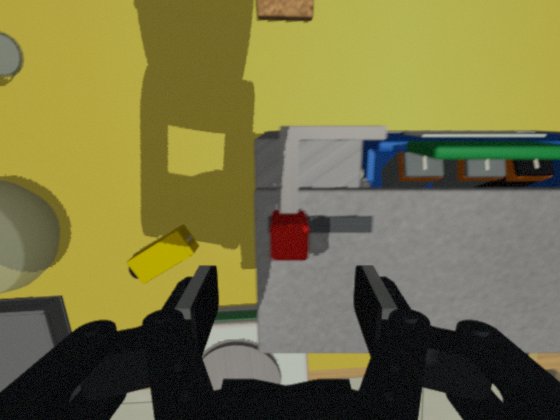

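Lip is back at its original shut position (mean x 0.600, as at the start). The scopes are visible inside behind it at (420–530,160), and the knob is at (290,235). Locking now.

Call:
send_rows(increments=[-0.03, 0.08, -0.6, 0, -0.03, 0.08, -1.3, 0, -0.03, 0.08, -1.74, 0, -0.03, 0.08, -1.74, 0])

```text
time: 27.2
position: [0.6444, -0.1389, 0.3678]
eef_rot: [-0.014, 0.034, 0.999, 0.001]
ft_force: [-0.3, -0.3, -0.1]
opening: 0.0601
```

Call:
send_rows(increments=[0, 0, 0, 0, 0, 0, 0, 0, 0, 0, 0, 0, 0, 0, 0, 0, 0, 0, 0, 0], gripper=15)

```text
time: 27.7
position: [0.6447, -0.1389, 0.3693]
eef_rot: [-0.013, 0.034, 0.999, 0.001]
ft_force: [-0.5, 1.1, 6.5]
opening: 0.0232
```

Call:
send_rows(increments=[0.01, 0.2, 0, 0, 0.03, 0.4, 0, 0, 0.04, 0.6, 0, 0, 0.05, 0.75, 0, 0, 0.06, 0.88, 0, 0, 0.06, 0.95, 0, 0, 0.06, 0.95, 0, 0])

```text
time: 28.4
position: [0.6476, -0.0942, 0.3696]
eef_rot: [-0.013, 0.034, 0.999, -0.002]
ft_force: [-2.4, -22.6, 1.0]
opening: 0.0232
```

Call:
send_rows(increments=[0, 0.1, 0, 0, 0, 0.1, 0, 0])

```text
time: 28.6
position: [0.6475, -0.0929, 0.3697]
eef_rot: [-0.012, 0.034, 0.999, -0.006]
ft_force: [-1.1, -27.5, -1.4]
opening: 0.0231
```

Call:
send_rows(increments=[0, 0, 0, 0, 0, 0, 0, 0, 0, 0, 0, 0], gripper=60)

```text
time: 28.9
position: [0.6476, -0.0923, 0.3696]
eef_rot: [-0.012, 0.034, 0.999, -0.005]
ft_force: [-1.1, 0.4, -0.6]
opening: 0.0599
```

Call:
send_rows(increments=[0, 0, 0.8, 0, 0, 0, 1.7, 0, -0.6, 0.4, 2, 0, -1.2, 0.4, 2, 0, -1.2, 0.4, 2, 0, -1.2, 0.4, 2, 0])

```text
time: 29.5
position: [0.5875, -0.0716, 0.4701]
eef_rot: [-0.012, 0.034, 0.999, -0.005]
ft_force: [0.5, 0.7, -1.0]
opening: 0.0602
```

Run:
```python
from h import *
c=cap('wrist');save(c,'w6');W=cloud(c);H=hsv(c)
m=((H[...,0]<4)|(H[...,0]>176))&(H[...,1]>150)&(abs(W[...,2]-.23)<.006)
P=W[m];print(len(P),P.min(0),P.max(0))
m=(H[...,0]>45)&(H[...,0]<80)&(H[...,1]>150)&(abs(W[...,2]-.225)<.006);P=W[m];print(len(P),P.min(0),P.max(0),P.mean(0))
o=arm.get_obs();print(o['position'],o['ft_force'])
c=cap('scene');save(c,'s6')
```

```text
1092 [ 0.6360281  -0.10631744  0.2240427 ] [ 0.66071356 -0.08246889  0.23293886]
1694 [ 0.59362055 -0.05129768  0.21902889] [0.60780178 0.03761534 0.22593947] [ 0.59974337 -0.00703455  0.22347168]
[ 0.58809158 -0.07178555  0.46989339] [ 0.35500645 -0.31953003  0.03932266]
```

View pics/w6.png

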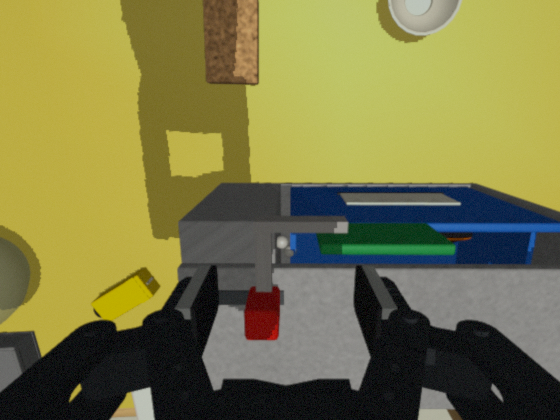

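View pics/s6.png

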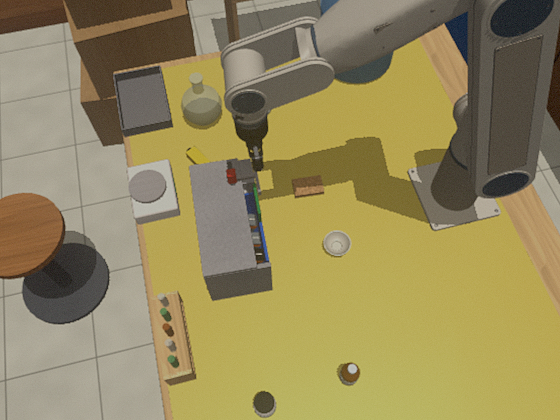

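The knob is at y −0.094, a travel of 45 mm from the open stop. The hook is in front of the lip at (330,225), the bin is shut, and no scope is left on the desk.

```bash
python3 -c "
from workcell import arm
print(arm.hand_in())"
```

```text
the job is handed in; nothing more can be done
None
```

All three hand spectroscopes on the desk (two grey, one black; no fourth was seen) are back in the blue bin. It is pushed shut and the lock is slid home. The job is handed in, at about 30 s of the 210 s allowed.

- **Order:** I slid the lock to its open stop, tipped the bin fully forward, laid the three scopes side by side inside, pushed the bin shut, then slid the lock home.
- **Lock:** the knob already stood about 9 mm off its locked stop when I started. It is now at world y −0.094, a 45 mm travel from the open stop. The last push met about 27 N, and the hook lies in front of the lip.
- **Bin:** after shutting, the lip is back at its starting position (x 0.600 both times), having met about 26 N at the stop. I did not feel the click as a separate event, so "shut" rests on that position.
- **Scopes and bystanders:** the scopes were seen inside after closing, and no listed scope remains on the desk. The yellow look-alike, cork block, dish, bottle and beaker were not touched.

No check failed. In the one disagreement, the knob's first measured position was 9 mm off what I had computed, which the starting offset explains.

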